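# Snap the cap onto the oil bottle and keep it pressed

### The arm

A 7-joint arm with a two-finger parallel gripper is mounted at the origin on a cart in front of the work surface, level with it; the furniture and walls round the work are solid. World frame = base frame: x ahead of the robot, y to its left, z up, the work surface at z = 0. Lengths are in m, angles in rad, forces in N, time in s.
With the tool pointing down it reaches from about 0.4 to 0.85 m from the base axis. Payload 4.5 kg.
Tool frame: the origin (TCP) lies on the centre line of the jaws, within the pads' length; the fingertips stand 25 mm ahead of it and the grasp point (between the pads) lies 6 mm ahead of it; z points along the fingers, y is the direction in which the jaws open and shut (so a half turn about z gives the same grasp; the last joint's range is limited). The gripper opens to 85 mm and grips with 20 to 120 N. Pads are 22 mm wide; open, the fingers measure 114 mm over their backs; the gripper's body (76 mm by 85 mm) begins 54 mm behind the grasp point. The pads swing forward as they close: fully open they stand 13 mm farther back than shut.
Start: joints at [1.377, 0.689, -0.195, 1.565, 0.157, 0.902, -0.215], TCP at [0.141, -0.609, 0.224] pointing down, gripper open.
Joint ranges: [-3.01, 3.01], [-0.46, 2.08], [-1.47, 1.51], [0.13, 2.56], [-1, 4.14], [0.04, 2.09], [-2.66, 2.66]. Speed limits (rad/s): [2.57, 2.57, 3.14, 3.14, 3.14, 3.14, 3.14].

### API

Orientations are given as a rotation vector (axis times angle).
In Python, from station import * gives the robot as it stands.
- The arm moves only by the tool apply_moves, never from a script. Its argument "targets" is one flat list of numbers, 7 for each row, row after row: the opening, from -1 (shut) to 1 (fully open), then the shift along the tool's x, y, z in m, then the turn, a rotation vector about the tool's x, y, z in rad. In form: [claw, dx, dy, dz, wx, wy, wz, claw, dx, dy, dz, wx, wy, wz, ...]. A call has 1 to 20 rows; each row shifts and turns the pose as measured when the row begins, along the tool's axes as they then stand; what a row does not reach is not made up. A row lasts 1/10 s, in which the tool goes at most 50 mm and 8.59 degrees, less where a joint would pass 70% of its speed; a pose out of reach is approached as far as the arm can. A call is refused whole if a number of a shift passes 0.05 or a number of a turn 0.15, either way. A call with a gripper value outside its range is refused whole. The fingers move at their own pace and stop on an object; "squeeze" is the grip in N (left out, the last holds). Time passes only in rows, so rows that do not move let the fingers close. It gives the time, the measured TCP pose, the force and the opening at its end, in the units of the state.
- read_state(): the state, without advancing time (a new reading comes with each control period).
- get_image(name): name is "scene" or "top"; returns a dict with "frame" (420x560x3 uint8, red, green, blue), "mtx" (3x3 intrinsics, pixels), "position" and "rotation" of the camera in the world. Camera axes: x right, y up, looking along -z (the intrinsics and any distortion apply to the point x, -y, -z); pixel columns grow to the right and rows downward; lengths in m; the calibration is good to about 2 mm. A picture is of the moment at which its call begins. There is no depth.
- sign_off(): hands the job in, once; it reports no verdict.
The state is a dict: "clock": time; "joint_positions": joint angles; "dq": joint speeds; "joint_torque": joint torques, N m; "tcp_pos": TCP position; "tool_rot": TCP orientation; "force": force on the tool from outside, world axes, zero at the start; "ft_torque": the same for the moment, N m; "grip_width": finger opening in m.
Only numpy, scipy, OpenCV 4.12 (cv2) and the standard library are available. Lean on these libraries where they do the work, as an engineer would, in place of code of your own. Each camera call takes 0.05 s, during which the arm holds its last target. There are 200 camera calls.

### The job

Pick up the loose black cap from the worktop and push it straight down over the bare steel stud of the open amber oil bottle: past the click of the spring catches and on until it sits fully home on the bottle's red seal. Finish while still holding the cap between the fingers and pressing it firmly down; do not let go. Leave the mug, the pepper shaker, the candle and the spoon where they are.

Things in the scene. Friction and masses are not known exactly. Their poses are not given: they have to be found in the camera images.
- cap_grip (a point): centre of the loose cap: a round black plastic snap cap with a thin steel band, 46 mm in diameter, 42 mm tall, 40 g, standing mouth down on the worktop. This point is on its axis, 21 mm above its lower rim and 21 mm below its flat top; z points along its axis to the top. Hollow from below: the mouth is 27 mm wide (a 5 mm thick inner lip), the room above the lip 34 mm wide and 36 mm deep from the rim. It may be held by its sides at any yaw.
- cap_mouth (a point): centre of the cap's mouth, on the plane of its lower rim (21 mm below the cap's centre); z along the cap's axis to its top
- stud_foot (a point): foot of the steel stud of the open amber bottle, on top of the flat red seal (43 mm across) where the cap's rim seats, 120 mm above the worktop; z points up along the stud. The stud is 24 mm in diameter and 30 mm tall, its tip tapered to 15 mm; the cap's lip has 1.5 mm of play round it. When the cap is home its mouth is at this point.
- oil_bottle: open amber glass bottle, fixed to the worktop, 72 mm in diameter, 150 mm to the tip of its bare steel stud; origin at the centre of its underside, z up. Four sprung catches stick out 3.5 mm from the stud: the cap's lip meets them 16 mm above the red seal, needs about 10 N of push to pass them, gives way with a click, drops onto the seal and is then retained.
- vinegar_bottle: a green glass bottle of the same shape, fixed to the worktop, its own black cap already on (162 mm tall in all): not part of the job; origin at the centre of its underside. It and the amber bottle change places from start to start.
- cap: the loose black cap described above; origin at the centre of its lower rim, z up its axis
- mug: white mug, 92 x 127 x 95 mm, bystander; origin at its underside
- pepper: pepper shaker, 44 mm wide, 90 mm tall, bystander; origin at its underside
- candle: green candle, 52 mm in diameter, 144 mm tall, bystander; origin at its underside
- spoon: table spoon lying flat, 187 x 31 x 6 mm, bystander; origin at its underside
- seal: flat red seal ring fixed at the foot of the amber bottle's steel stud, 43 mm across, 3 mm thick; the cap's rim comes to rest on it and is pressed against it; origin at its underside, 117 mm above the worktop. (The closed green bottle has one under its cap too.)
Things that resemble listed ones, but are neither listed nor needed, are in the scene too. Several things have the shape of the cap; the one meant has the colours described above.

How it is judged:
On the way:
1. the cap has passed the catches and sits on the seal (z of cap_mouth in the frame of stud_foot between -0.003 and 0.002 m and horizontal distance between cap_mouth and stud_foot below 0.003 m), for 0.1 s.
At the end, for the whole second after the job is handed in: The cap is snapped home on the amber bottle's stud: its mouth within 2 mm of the seal's top and 3 mm of the stud's axis, tilted under 0.1 rad, at rest; it is still held between the fingers and pushed down on the seal with more than 3 N through the last second (all of step 1 and angle between cap_mouth's own z axis and vertical below 0.1 rad and contact force between cap and seal above 3 N and contact force between the fingers and cap above 2 N and distance between the grasp point and cap_grip below 0.033 m and linear speed of cap below 0.02 m/s); the arm keeps its last pose, push and grip.
It fails at once if the mug, pepper shaker, candle or spoon was moved by more than 30 mm (distance of any of mug, pepper, candle, spoon from where it was at the start of the episode above 0.03 m).
It also fails if it takes over 48 s, if anything falls off the work surface, if the arm or the gripper's body presses on something with over 40 N, if the wrist force passes 120 N, or if a joint passes its speed limit or range.

## Working session

There is one attempt and no reset: what is moved stays moved. The work goes in short steps, Python scripts to look and compute and a tool call to move; the robot and the scene stay as the last step left them, time stands still between calls to the robot, and variables do not carry over. Pictures are saved under pics/ and viewed, about 8 in all and at most 12, crops included, and the job is handed in when it is done.

Besides the shell and the picture viewer there is one more tool, called after "Call:" as name(argument=value, ...) on one line, values as JSON. apply_moves: Moves the arm, as the interface text tells. Its arguments: {"type":"object","properties":{"targets":{"type":"array"},"squeeze":{"type":"number"}},"required":["targets"]}

```bash
mkdir -p pics
cat > h.py <<'E'
import numpy as np, cv2
from station import *
from scipy.spatial.transform import Rotation as R
def snap(name,fn):
    d=get_image(name); cv2.imwrite('pics/'+fn,d['frame'][:,:,::-1]); 
    np.savez('pics/'+fn+'.npz',**{k:np.array(v) for k,v in d.items()}); return d
def load(fn): return dict(np.load('pics/'+fn+'.npz'))
def rm(d):
    r=np.array(d['rotation'],float)
    return r if r.shape==(3,3) else R.from_rotvec(r).as_matrix() if r.size==3 else R.from_quat(r).as_matrix()
def atz(d,u,v,z):
    k=np.linalg.inv(d['mtx'])@[u,v,1]; w=rm(d)@[k[0],-k[1],-k[2]]; p=np.array(d['position'])
    return p+w*(z-p[2])/w[2]
def proj(d,P):
    c=rm(d).T@(np.array(P)-d['position']); q=np.array(d['mtx'])@[c[0],-c[1],-c[2]]; return q[:2]/q[2]
def crop(fn,x0,y0,x1,y1,s,out):
    cv2.imwrite('pics/'+out,cv2.resize(cv2.imread('pics/'+fn)[y0:y1,x0:x1],None,fx=s,fy=s,interpolation=cv2.INTER_CUBIC))
E
python3 - <<'E'
from h import *
for n in ['scene','top']:
    d=snap(n,n+'0.png'); print(n,d['mtx'],d['position'],d['rotation'],[k for k in d])
a=cv2.imread('pics/scene0.png');b=cv2.imread('pics/top0.png')
print(read_state())
E
```

```text
scene [[544.70046565   0.         281.07409787]
 [  0.         544.70046565 220.47349738]
 [  0.           0.           1.        ]] [-0.25753892  0.64721138  0.85448351] [ 0.52059804 -1.03776693 -1.96611963] ['frame', 'mtx', 'position', 'rotation']
top [[486.10623337   0.         275.88688318]
 [  0.         486.10623337 209.02409172]
 [  0.           0.           1.        ]] [0.37550084 0.02029165 1.33257794] [ 0.15673634 -0.12033567 -1.59692672] ['frame', 'mtx', 'position', 'rotation']
{'clock': 0.1, 'joint_positions': array([ 1.37677485,  0.689921  , -0.19452077,  1.56627401,  0.1572842 ,
        0.9025323 , -0.21510982]), 'dq': array([-1.14476242e-03, -8.30633248e-04, -5.80930289e-04, -3.65251689e-03,
        9.77860293e-04,  6.94837343e-06,  1.40301973e-03]), 'joint_torque': array([-2.95626232e-03, -5.40601444e+01, -1.27093926e+00, -1.58985078e+01,
        9.47484135e-03,  4.42602817e-03, -2.83778650e-05]), 'tcp_pos': array([ 0.14097493, -0.60824975,  0.2234422 ]), 'tool_rot': array([-3.11951669e+00, -3.56988462e-01,  4.95817822e-04]), 'force': array([0.77883571, 0.00792321, 0.4900723 ]), 'ft_torque': array([ 0.01679255, -0.02223478,  0.01122141]), 'grip_width': 0.08536090493609877}
```

View pics/scene0.png

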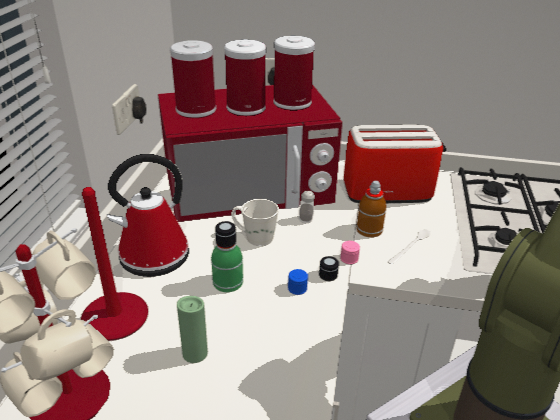

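View pics/top0.png

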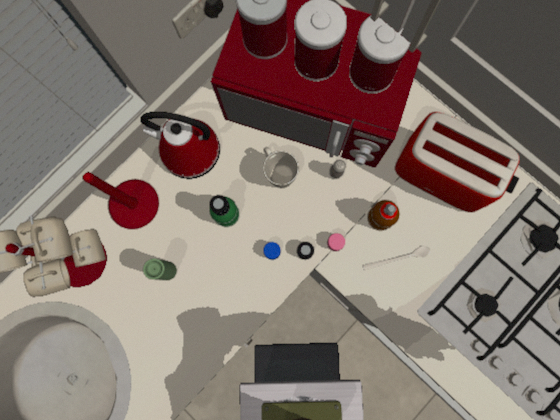

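Scene view: possible caps are blue (298,282), loose black (329,268), pink (350,252) and the black cap on the green bottle (226,232). I choose the loose black one. The amber bottle with its stud is at (375,190). In the top view, black is at (306,250) and amber at (384,214). Next, a close crop.

Run:
```python
from h import *
a=cv2.imread('pics/scene0.png');b=cv2.imread('pics/top0.png')
f=lambda im,x,y:cv2.resize(im[y:y+50,x:x+66],None,fx=6,fy=6,interpolation=cv2.INTER_CUBIC)
cv2.imwrite('pics/c0.png',np.vstack([np.hstack([f(a,300,243),f(a,342,170)]),np.hstack([f(b,275,225),f(b,352,190)])]))
```

```text
(no output)
```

View pics/c0.png

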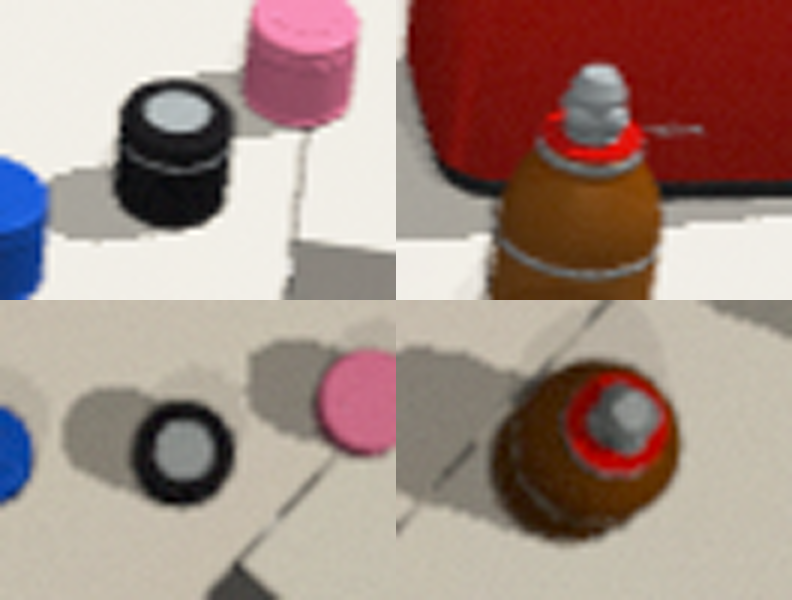

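Run:
```python
from h import *
s=load('scene0.png');t=load('top0.png')
for n,ps,pt,z in [('cap',(329.1,261.3),(305.1,249.4),.042),('seal',(374.3,192.6),(388.6,210.1),.12),('tip',(375.3,181.8),(390.6,208.1),.15)]:
    a=atz(s,*ps,z);b=atz(t,*pt,z);print(n,a.round(4),b.round(4))
for n,p,z in [('blue',(272,250),.042),('pink',(336.5,241),.042),('mug',(281,170),.09),('pepper',(339,168),.09),('green',(222,204),.16),('spoonend',(424,250),0),('spoon2',(365,266),0),('candle',(153,268),.144)]:
    print(n,atz(t,*p,z).round(3))
q=read_state();print(R.from_rotvec(q['tool_rot']).as_matrix().round(3))
```

```text
cap [ 0.4912 -0.0261  0.042 ] [ 0.4937 -0.0275  0.042 ]
seal [ 0.5728 -0.2326  0.12  ] [ 0.5791 -0.2384  0.12  ]
tip [ 0.576  -0.2342  0.15  ] [ 0.5789 -0.2372  0.15  ]
blue [0.495 0.06  0.042]
pink [ 0.513 -0.112  0.042]
mug [0.7   0.029 0.09 ]
pepper [ 0.7   -0.123  0.09 ]
green [0.601 0.177 0.16 ]
spoonend [ 0.486 -0.352  0.   ]
spoon2 [ 0.447 -0.19   0.   ]
candle [0.45  0.35  0.144]
[[ 0.974  0.226 -0.001]
 [ 0.226 -0.974  0.002]
 [-0.    -0.002 -1.   ]]
```

Add to h.py:
```python
def to(goal):
    q=read_state();M=R.from_rotvec(q['tool_rot']).as_matrix()
    print('t',round(q['clock'],2),'tcp',q['tcp_pos'].round(4),'F',q['force'].round(1),'w',round(q['grip_width'],4),'down',M[:,2].round(4),'yaw',round(np.arctan2(M[1,0],M[0,0]),3),'tool-shift',(M.T@(np.array(goal)-q['tcp_pos'])).round(4))
```

```text
(no output)
```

Call:
apply_moves(targets=[1,0,0,0,0,0,-0.144,1,0,0,0,0,0,-0.144,1,0,0,0,0,0,-0.144,1,0,0,0,0,0,-0.144,1,0,0,0,0,0,-0.144,1,0,0,0,0,0,-0.144,1,0,0,0,0,0,-0.144,1,0,0,0,0,0,-0.144,1,0,0,0,0,0,-0.144,1,0,0,0,0,0,0], squeeze=40)

```text
clock: 1.1
tcp_pos: [0.1388, -0.6045, 0.2183]
tool_rot: [-2.208, -2.218, -0.008]
force: [0.7, 0.1, -0.9]
grip_width: 0.0856
```

```bash
python3 -c "
from h import *
to([.4925,-.027,.14])"
```

```text
t 1.1 tcp [ 0.1388 -0.6045  0.2183] F [ 0.7  0.1 -0.9] w 0.0856 down [-0.0052  0.0122 -0.9999] yaw 1.575 tool-shift [0.5749 0.3568 0.0834]
```

Call:
apply_moves(targets=[1,0.036,0.022,0,0,-0.012,0,1,0.036,0.022,0,0,0,0,1,0.036,0.022,0,0,0,0,1,0.036,0.022,0,0,0,0,1,0.036,0.022,0,0,0,0,1,0.036,0.022,0,0,0,0,1,0.036,0.022,0,0,0,0,1,0.036,0.022,0,0,0,0,1,0.036,0.022,0,0,0,0,1,0.036,0.022,0,0,0,0,1,0.036,0.022,0,0,0,0,1,0.036,0.022,0,0,0,0,1,0.036,0.022,0,0,0,0,1,0.036,0.022,0,0,0,0,1,0.036,0.022,0,0,0,0,1,0,0,0,0,0,0])

```text
clock: 2.7
tcp_pos: [0.4968, -0.0557, 0.214]
tool_rot: [-2.299, -2.14, -0.001]
force: [-0.3, -0.9, -0.4]
grip_width: 0.0855
```

```bash
python3 -c "
from h import *
to([.4925,-.027,.14])"
```

```text
t 2.7 tcp [ 0.4968 -0.0557  0.214 ] F [-0.3 -0.9 -0.4] w 0.0855 down [-3.e-04  8.e-04 -1.e+00] yaw 1.5 tool-shift [ 0.0283 -0.0063  0.074 ]
```

Close to it. I'll go above the cap and look from there.

Call:
apply_moves(targets=[1,0.014,-0.003,0.035,0,0,0,1,0.014,-0.003,0.035,0,0,0,1,0,0,0,0,0,0])

```text
clock: 3.0
tcp_pos: [0.4953, -0.0257, 0.1431]
tool_rot: [2.306, 2.129, 0.006]
force: [-0.6, -0.4, 0.2]
grip_width: 0.0857
```

Run:
```python
from h import *
to([.4925,-.027,.032])
s=snap('scene','s1.png');t=snap('top','t1.png')
g=read_state()['tcp_pos']+np.array([0,0,-.025])
print(proj(s,g),proj(t,g))
a=cv2.imread('pics/s1.png');b=cv2.imread('pics/t1.png')
f=lambda im,x,y:cv2.resize(im[y:y+120,x:x+100],None,fx=4,fy=4,interpolation=cv2.INTER_CUBIC)
cv2.imwrite('pics/c1.png',np.hstack([f(a,280,180),f(b,255,190)]))
```

```text
t 3.0 tcp [ 0.4953 -0.0257  0.1431] F [-0.6 -0.4  0.2] w 0.0857 down [ 4.6e-03  5.0e-04 -1.0e+00] yaw 1.491 tool-shift [-0.0016 -0.0031  0.1111]
[330.33062641 232.6759155 ] [306.20219555 244.89908946]
```

View pics/c1.png

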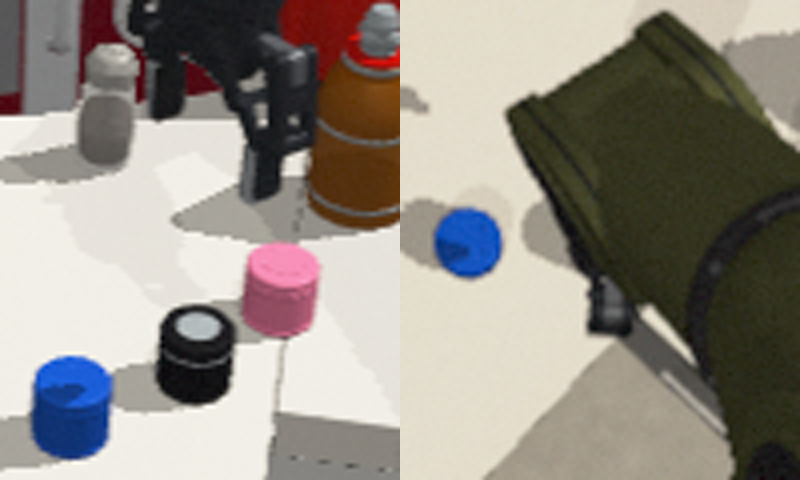

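Call:
apply_moves(targets=[1,-0.001,-0.002,0.035,0,0,0,1,0,-0.002,0.035,0,0,0,1,0,0,0,0,0,0])

```text
clock: 3.4
tcp_pos: [0.5, -0.0331, 0.08]
tool_rot: [2.308, 2.105, 0.022]
force: [-0.4, -0.4, 0.6]
grip_width: 0.0854
```

Run:
```python
from h import *
to([.4925,-.027,.032])
s=snap('scene','s2.png')
q=read_state();M=R.from_rotvec(q['tool_rot']).as_matrix()
for y in (-.0425,.0425): print(((proj(s,q['tcp_pos']+M@[0,y,.012])-[280,190])*6).round())
crop('s2.png',280,190,380,290,6,'c2.png')
```

```text
t 3.4 tcp [ 0.5    -0.0331  0.08  ] F [-0.4 -0.4  0.6] w 0.0854 down [ 0.0226 -0.0035 -0.9997] yaw 1.479 tool-shift [ 0.0054 -0.0092  0.0478]
[358. 415.]
[239. 292.]
```

View pics/c2.png

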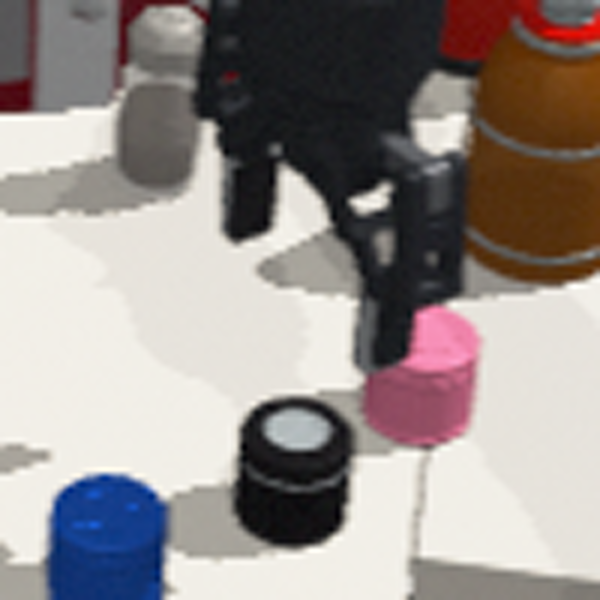

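Call:
apply_moves(targets=[1,0.005,-0.009,0.01,0.022,0,0,1,0,0,0.01,0,0,0,1,0,0,0,0,0,0])

```text
clock: 3.75
tcp_pos: [0.4962, -0.0286, 0.065]
tool_rot: [2.32, 2.105, 0.011]
force: [0.2, 0.9, 0.4]
grip_width: 0.0859
```

```bash
python3 -c "
from h import *
to([.4925,-.027,.032])"
```

```text
t 3.75 tcp [ 0.4962 -0.0286  0.065 ] F [0.2 0.9 0.4] w 0.0859 down [ 0.0108 -0.0016 -0.9999] yaw 1.474 tool-shift [ 0.0013 -0.0042  0.033 ]
```

Call:
apply_moves(targets=[1,0.001,-0.005,0.011,0.012,0,0,1,0,-0.001,0.011,0.003,0,0,1,0,-0.001,0.008,0,0,0,1,0,0,0,0,0,0])

```text
clock: 4.15
tcp_pos: [0.4898, -0.0269, 0.0335]
tool_rot: [-2.325, -2.109, 0.004]
force: [-0.4, 0.4, 0.6]
grip_width: 0.0857
```

Run:
```python
from h import *
to([.4925,-.027,.032])
s=snap('scene','s3.png')
q=read_state();M=R.from_rotvec(q['tool_rot']).as_matrix()
for y in (-.0425,.0425): print(((proj(s,q['tcp_pos']+M@[0,y,.012])-[280,190])*6).round())
crop('s3.png',280,190,380,290,6,'c3.png')
```

```text
t 4.15 tcp [ 0.4898 -0.0269  0.0335] F [-0.4  0.4  0.6] w 0.0857 down [-3.4e-03  1.0e-04 -1.0e+00] yaw 1.473 tool-shift [0.0001 0.0027 0.0015]
[354. 530.]
[237. 408.]
```

View pics/c3.png

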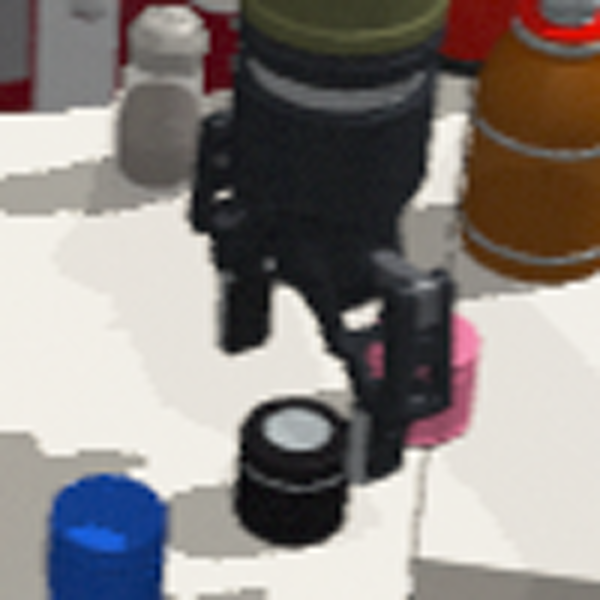

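The fingers appear about 9 px higher in the image than predicted, so either the tips stand higher or there is a lateral offset. The top view will settle it.

Run:
```python
from h import *
t=snap('top','t3.png')
q=read_state();M=R.from_rotvec(q['tool_rot']).as_matrix()
for y in (-.0425,-.057,.0425):
  for z in (.012,-.012): print(y,z,((proj(t,q['tcp_pos']+M@[0,y,z])-[265,200])*6).round())
print(((proj(t,[.4925,-.027,.042])-[265,200])*6).round())
crop('t3.png',265,200,365,300,6,'c4.png')
```

```text
-0.0425 0.012 [232. 403.]
-0.0425 -0.012 [234. 400.]
-0.057 0.012 [230. 436.]
-0.057 -0.012 [232. 433.]
0.0425 0.012 [243. 214.]
0.0425 -0.012 [245. 207.]
[239. 299.]
```

View pics/c4.png

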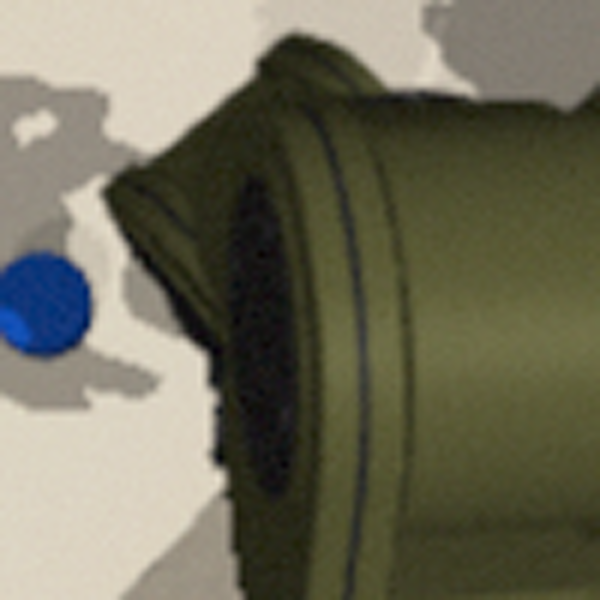

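Call:
apply_moves(targets=[1,0,0.003,0.008,0,0,0,1,0,0,0.007,0,0,0,1,0,0,0,0,0,0])

```text
clock: 4.55
tcp_pos: [0.4944, -0.0271, 0.0185]
tool_rot: [-2.327, -2.11, -0.0]
force: [-0.1, 0.1, -0.8]
grip_width: 0.0853
```

Run:
```python
from h import *
to([.4925,-.027,.0185])
s=snap('scene','s5.png')
q=read_state();M=R.from_rotvec(q['tool_rot']).as_matrix()
for y in (-.0425,.0425): print(((proj(s,q['tcp_pos']+M@[0,y,.012])-[295,215])*8).round())
crop('s5.png',295,215,370,290,8,'c5.png')
```

```text
t 4.55 tcp [ 0.4944 -0.0271  0.0185] F [-0.1  0.1 -0.8] w 0.0853 down [-3.e-04  5.e-04 -1.e+00] yaw 1.473 tool-shift [-0.0001 -0.0019  0.    ]
[339. 537.]
[185. 374.]
```

View pics/c5.png

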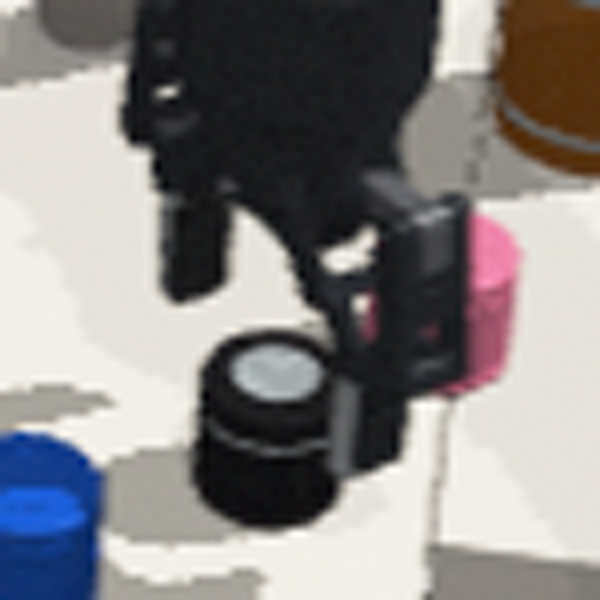

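Predicted xy is close, with y off by about 3 mm. The tips simply stand higher than the figures suggest. I'll close gently here and watch the force.

Call:
apply_moves(targets=[1,0.003,-0.002,0,0,0,0,0.5,0,0,0,0,0,0,0.3,0,0,0,0,0,0], squeeze=30)

```text
clock: 4.9
tcp_pos: [0.4928, -0.0236, 0.0191]
tool_rot: [-2.327, -2.11, -0.001]
force: [-0.1, -0.6, 0.0]
grip_width: 0.0592
```

Run:
```python
from h import *
to([.4925,-.027,.0185])
```

```text
t 4.9 tcp [ 0.4928 -0.0236  0.0191] F [-0.1 -0.6  0. ] w 0.0592 down [ 3.e-04  6.e-04 -1.e+00] yaw 1.473 tool-shift [-0.0035  0.0001  0.0006]
```

Run:
```python
from h import *
s=snap('scene','s6.png')
crop('s6.png',295,215,370,290,8,'c6.png')
```

```text
(no output)
```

View pics/c6.png

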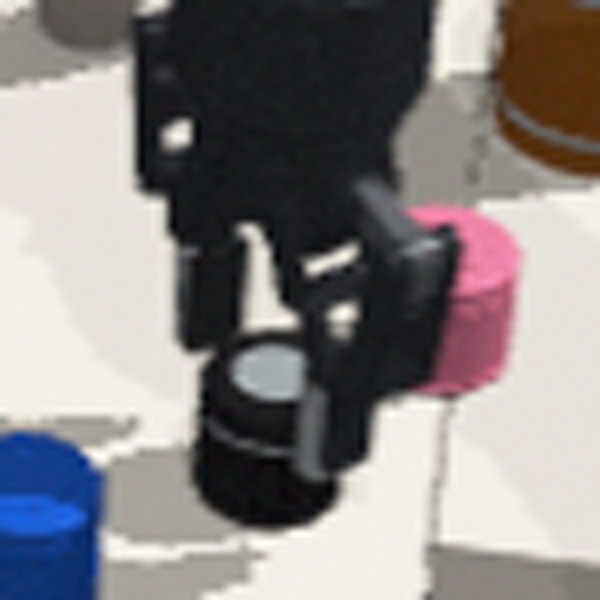

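The fingers straddle the cap with their tips about 20 mm above the worktop, so there is room to go lower. I'll drop 6 mm and close.

Call:
apply_moves(targets=[0.3,0,0,0.006,0,0,0,0.3,0,0,0,0,0,0,-1,0,0,0,0,0,0,-1,0,0,0,0,0,0,-1,0,0,0,0,0,0,-1,0,0,0,0,0,0], squeeze=50)

```text
clock: 5.55
tcp_pos: [0.493, -0.0236, 0.0135]
tool_rot: [2.327, 2.11, 0.002]
force: [0.6, 0.3, -0.6]
grip_width: 0.0447
```

Run:
```python
from h import *
to([.4925,-.027,.0185])
```

```text
t 5.55 tcp [ 0.493  -0.0236  0.0135] F [ 0.6  0.3 -0.6] w 0.0447 down [ 1.4e-03  4.0e-04 -1.0e+00] yaw 1.473 tool-shift [-0.0034 -0.0002 -0.005 ]
```

Call:
apply_moves(targets=[-1,0,0,-0.02,0,0,0,-1,0,0,-0.03,0,0,0,-1,0,0,-0.03,0,0,0,-1,0,0,-0.03,0,0,0,-1,0,0,-0.03,0,0,0,-1,0,0,-0.03,0,0,0,-1,0,0,-0.02,0,0,0,-1,0,0,0,0,0,0])

```text
clock: 6.35
tcp_pos: [0.4915, -0.0241, 0.209]
tool_rot: [-2.325, -2.109, 0.005]
force: [-0.3, 0.8, -0.9]
grip_width: 0.0447
```

Run:
```python
from h import *
to([.578,-.2326,.2])
```

```text
t 6.35 tcp [ 0.4915 -0.0241  0.209 ] F [-0.3  0.8 -0.9] w 0.0447 down [-3.9e-03 -7.0e-04 -1.0e+00] yaw 1.473 tool-shift [-0.1991  0.1064  0.0088]
```

Call:
apply_moves(targets=[-1,-0.02,0.011,0,0.004,0,0,-1,-0.02,0.011,0,0,0,0,-1,-0.02,0.011,0,0,0,0,-1,-0.02,0.011,0,0,0,0,-1,-0.02,0.011,0,0,0,0,-1,-0.02,0.011,0,0,0,0,-1,-0.02,0.011,0,0,0,0,-1,-0.02,0.01,0,0,0,0,-1,-0.02,0.01,0,0,0,0,-1,-0.01,0.005,0,0,0,0,-1,0,0,0,0,0,0])

```text
clock: 7.45
tcp_pos: [0.5701, -0.2306, 0.1951]
tool_rot: [-2.31, -2.101, 0.031]
force: [0.1, 0.1, -1.0]
grip_width: 0.0444
```

Run:
```python
from h import *
to([.578,-.2326,.19])
```

```text
t 7.45 tcp [ 0.5701 -0.2306  0.1951] F [ 0.1  0.1 -1. ] w 0.0444 down [-0.0276  0.001  -0.9996] yaw 1.476 tool-shift [-0.0013  0.0082  0.0048]
```

Call:
apply_moves(targets=[-1,-0.001,0.007,0,-0.026,0,0,-1,0,0,0,0,0,0,-1,0,0.001,0,-0.003,0,0,-1,0,0,0,0,0,0])

```text
clock: 7.85
tcp_pos: [0.5774, -0.2277, 0.1939]
tool_rot: [-2.318, -2.12, -0.002]
force: [0.1, 0.4, -0.8]
grip_width: 0.0443
```

Run:
```python
from h import *
to([.578,-.2326,.18])
s=snap('scene','s7.png');t=snap('top','t7.png')
a=cv2.imread('pics/s7.png');b=cv2.imread('pics/t7.png')
f=lambda im,x,y:cv2.resize(im[y:y+60,x:x+40],None,fx=10,fy=10,interpolation=cv2.INTER_CUBIC)
cv2.imwrite('pics/c7.png',np.hstack([f(a,355,155),f(b,365,180)]))
```

```text
t 7.85 tcp [ 0.5774 -0.2277  0.1939] F [ 0.1  0.4 -0.8] w 0.0443 down [ 9.0e-04  1.1e-03 -1.0e+00] yaw 1.481 tool-shift [-0.0049  0.0011  0.0139]
```

View pics/c7.png

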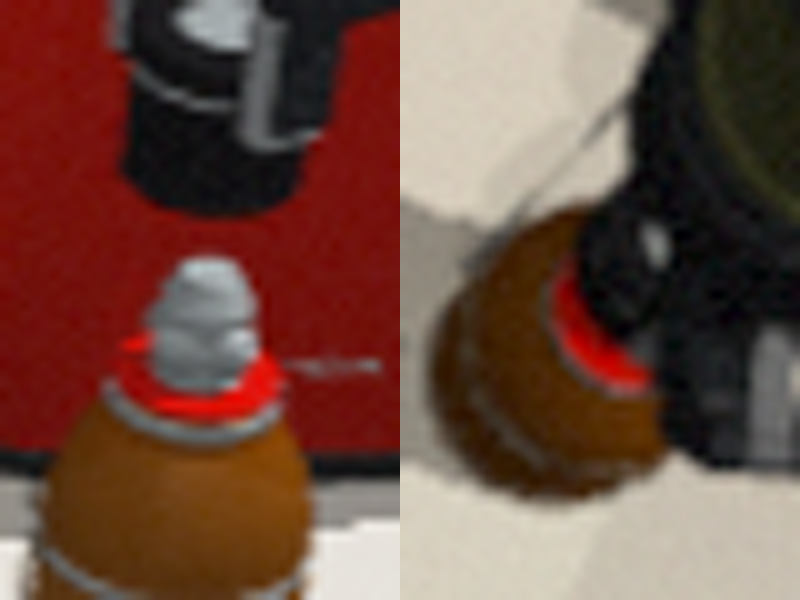

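Run:
```python
from h import *
from scipy.optimize import least_squares
s=load('s7.png');t=load('t7.png')
th=np.linspace(0,2*np.pi,180)
def ext(d,x,y,z,r,o):
    p=np.array([proj(d,[x+r*np.cos(a),y+r*np.sin(a),z]) for a in th]); p=(p-o+.5)*10-.5
    return p[:,0].min(),p[:,0].max(),p[:,1].max(),p[:,1].min()
o=np.array([355,155]);ot=np.array([365,180])
for zr in (.177,.18,.184):
  f=lambda v:np.array(ext(s,v[0],v[1],zr,.023,o)[:3])-[122,301,216]
  r=least_squares(f,[.578,-.233]);print('rim',zr,r.x.round(4),r.fun.round(1))
  print('  top-view ext of cap top',np.round(ext(t,*r.x,zr+.042,.023,ot)),'rim',np.round(ext(t,*r.x,zr,.023,ot)))
f=lambda v:np.array(ext(s,v[0],v[1],.12,.0215,o))[:3]-[118,286,415]
r=least_squares(f,[.578,-.233]);print('seal',r.x.round(4),r.fun.round(1))
f=lambda v:np.array(ext(s,v[0],v[1],.15,.0075,o))[[0,1,3]]-[182,240,256]
r2=least_squares(f,[.578,-.233]);print('tip',r2.x.round(4),r2.fun.round(1))
print('top seal ext',np.round(ext(t,*r.x,.12,.0215,ot)))
```

```text
rim 0.177 [ 0.581  -0.2358] [-2.8  2.8 -0.2]
  top-view ext of cap top [216. 415. 322. 127.] rim [181. 374. 351. 163.]
rim 0.18 [ 0.5774 -0.232 ] [-3.3  3.2 -0.2]
  top-view ext of cap top [202. 403. 336. 140.] rim [168. 362. 365. 176.]
rim 0.184 [ 0.5725 -0.2269] [-3.8  3.8 -0.2]
  top-view ext of cap top [185. 386. 354. 158.] rim [151. 345. 383. 193.]
seal [ 0.576 -0.237] [-0.5  0.5 -0. ]
tip [ 0.576  -0.2354] [-0.8  0.8 -0. ]
top seal ext [150. 322. 402. 234.]
```

The crop shows the cap rim at (211,200) and the stud tip at (212,268) in the left (scene) half; the cap sits about 4 mm too far in +y. I'll correct that and descend to just above the tip.

Call:
apply_moves(targets=[-1,-0.004,0,0,0,0,0,-1,0,0,0.008,0,0,0,-1,0,0,0.008,0,0,0,-1,0,0,0.005,0,0,0,-1,0,0,0,0,0,0])

```text
clock: 8.45
tcp_pos: [0.5767, -0.232, 0.171]
tool_rot: [-2.318, -2.12, -0.001]
force: [-0.2, 0.5, 0.0]
grip_width: 0.0445
```

Run:
```python
from h import *
to([.577,-.2323,.17])
```

```text
t 8.45 tcp [ 0.5767 -0.232   0.171 ] F [-0.2  0.5  0. ] w 0.0445 down [ 4.e-04  9.e-04 -1.e+00] yaw 1.481 tool-shift [-0.0003  0.0003  0.001 ]
```

Run:
```python
from h import *
s=snap('scene','s8.png');t=snap('top','t8.png')
a=cv2.imread('pics/s8.png');b=cv2.imread('pics/t8.png')
f=lambda im,x,y:cv2.resize(im[y:y+60,x:x+40],None,fx=10,fy=10,interpolation=cv2.INTER_CUBIC)
cv2.imwrite('pics/c8.png',np.hstack([f(a,355,155),f(b,365,180)]))
```

```text
(no output)
```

View pics/c8.png

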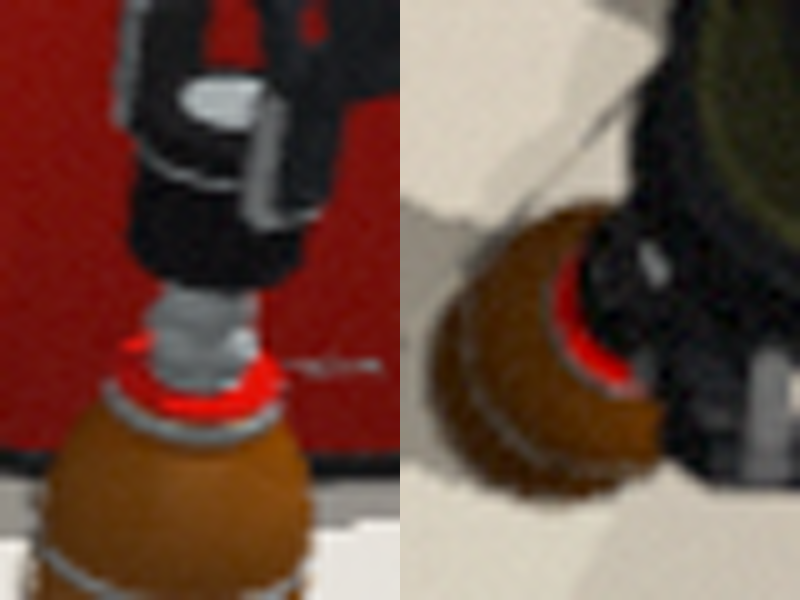

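Run:
```python
from h import *
from scipy.optimize import least_squares
s=load('s8.png');t=load('t8.png')
th=np.linspace(0,2*np.pi,180)
def ext(d,x,y,z,r,o):
    p=np.array([proj(d,[x+r*np.cos(a),y+r*np.sin(a),z]) for a in th]); p=(p-o+.5)*10-.5
    return p[:,0].min(),p[:,0].max(),p[:,1].max(),p[:,1].min()
o=np.array([355,155]);ot=np.array([365,180])
for zr in (.154,.1575,.161):
  f=lambda v:np.array(ext(s,v[0],v[1],zr,.023,o)[:3])-[128,303,291]
  r=least_squares(f,[.578,-.233]);print('rim',zr,r.x.round(4),r.fun.round(1),'top rim ext',np.round(ext(t,*r.x,zr,.023,ot)))
print('stud @.1575 col center', np.mean(ext(s,.576,-.236,.1575,.023,o)[:2]), np.round(ext(t,.579,-.238,.1575,.023,ot)))
```

```text
rim 0.154 [ 0.5807 -0.2406] [-3.8  3.8 -0.2] top rim ext [183. 372. 368. 183.]
rim 0.1575 [ 0.5766 -0.2362] [-4.3  4.3 -0.2] top rim ext [169. 358. 382. 197.]
rim 0.161 [ 0.5725 -0.2319] [-4.7  4.7 -0.3] top rim ext [155. 345. 397. 211.]
stud @.1575 col center 216.3968582206665 [175. 365. 372. 187.]
```

The scene view has the cap within 1 mm of the stud axis and the top view agrees to about 1–2 mm. Descending onto the taper.

Call:
apply_moves(targets=[-1,0,0,0.006,0,0,0,-1,0,0,0.006,0,0,0,-1,0,0,0.004,0,0,0,-1,0,0,0,0,0,0], squeeze=80)

```text
clock: 8.95
tcp_pos: [0.5778, -0.232, 0.1548]
tool_rot: [2.317, 2.119, 0.004]
force: [-0.5, -0.7, 0.3]
grip_width: 0.0435
```

Run:
```python
from h import *
to([.577,-.2323,.1335])
```

```text
t 8.95 tcp [ 0.5778 -0.232   0.1548] F [-0.5 -0.7  0.3] w 0.0435 down [ 2.9e-03  4.0e-04 -1.0e+00] yaw 1.481 tool-shift [-0.0003 -0.0009  0.0213]
```

Call:
apply_moves(targets=[-1,0,-0.001,0.004,0.003,0,0,-1,0,0,0.004,0,0,0,-1,0,0,0.004,0,0,0])

```text
clock: 9.25
tcp_pos: [0.5791, -0.2336, 0.1449]
tool_rot: [2.316, 2.115, 0.003]
force: [-3.7, -0.5, 12.0]
grip_width: 0.0436
```

Run:
```python
from h import *
to([.577,-.2323,.1335])
```

```text
t 9.25 tcp [ 0.5791 -0.2336  0.1449] F [-3.7 -0.5 12. ] w 0.0436 down [ 0.0051 -0.0026 -1.    ] yaw 1.48 tool-shift [ 0.0011 -0.0023  0.0114]
```

Call:
apply_moves(targets=[-1,0,-0.001,0.006,0.005,0.002,0,-1,0,0,0.006,0,0,0,-1,0,0,0.006,0,0,0])

```text
clock: 9.55
tcp_pos: [0.5789, -0.234, 0.1331]
tool_rot: [2.318, 2.114, -0.001]
force: [-20.1, 2.8, 76.7]
grip_width: 0.0435
```

Run:
```python
from h import *
to([.577,-.2323,.1335])
```

```text
t 9.55 tcp [ 0.5789 -0.234   0.1331] F [-20.1   2.8  76.7] w 0.0435 down [ 0.0024 -0.004  -1.    ] yaw 1.479 tool-shift [ 0.0015 -0.0021 -0.0004]
```

Call:
apply_moves(targets=[-1,0,-0.001,0.002,0,0,0,-1,0,0,0.002,0,0,0,-1,0,0,0.002,0,0,0])

```text
clock: 9.85
tcp_pos: [0.5787, -0.2341, 0.1336]
tool_rot: [2.314, 2.11, -0.001]
force: [-3.9, 1.4, 17.7]
grip_width: 0.0434
```

Run:
```python
from h import *
to([.577,-.2323,.1335])
s=snap('scene','s9.png');t=snap('top','t9.png');to([.577,-.2323,.1335])
a=cv2.imread('pics/s9.png');b=cv2.imread('pics/t9.png')
f=lambda im,x,y:cv2.resize(im[y:y+60,x:x+40],None,fx=10,fy=10,interpolation=cv2.INTER_CUBIC)
cv2.imwrite('pics/c9.png',np.hstack([f(a,355,155),f(b,365,180)]))
```

```text
t 9.85 tcp [ 0.5787 -0.2341  0.1336] F [-3.9  1.4 17.7] w 0.0434 down [ 0.0061 -0.008  -0.9999] yaw 1.478 tool-shift [ 0.0016 -0.0019  0.0001]
t 9.95 tcp [ 0.5787 -0.234   0.1336] F [-3.3 -0.1 15.5] w 0.0439 down [ 0.006  -0.0079 -1.    ] yaw 1.479 tool-shift [ 0.0016 -0.0019  0.0001]
```

View pics/c9.png

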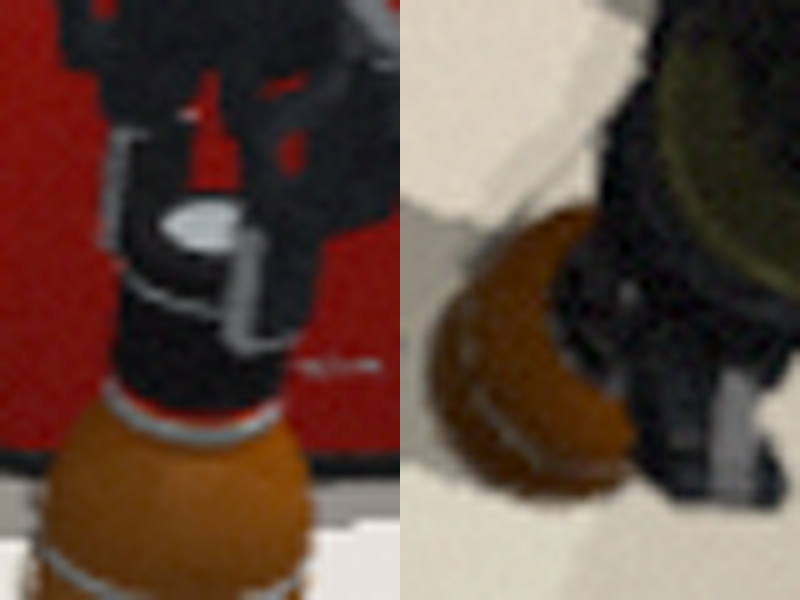

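The cap rim lies on the red seal: rim bottom at (200,412) in the left half, with only a thin red line below it. I'll set a firmer steady push and check that it holds.

Call:
apply_moves(targets=[-1,0,0,0.004,0,0,0,-1,0,0,0.003,0,0,0])

```text
clock: 10.15
tcp_pos: [0.5787, -0.2342, 0.1335]
tool_rot: [2.312, 2.107, -0.004]
force: [-5.8, 0.9, 19.9]
grip_width: 0.0435
```

Run:
```python
from h import *
g=[.577,-.2323,.1335]
to(g)
for i in range(8): get_image('top')
to(g)
```

```text
t 10.15 tcp [ 0.5787 -0.2342  0.1335] F [-5.8  0.9 19.9] w 0.0435 down [ 0.0069 -0.0117 -0.9999] yaw 1.478 tool-shift [ 0.0017 -0.0019  0.    ]
t 10.55 tcp [ 0.5788 -0.2341  0.1335] F [-6.1  1.  24.9] w 0.0436 down [ 0.0069 -0.0116 -0.9999] yaw 1.478 tool-shift [ 0.0016 -0.0019 -0.    ]
```

The push holds steady at about 20–25 N, and the TCP has stopped at the height worked out for the cap being home. Handing in.

```bash
python3 -c "
from h import *
print(sign_off()); to([.577,-.2323,.1335])"
```

```text
the job is handed in; nothing more can be done
None
the job is handed in; nothing more can be done
```

The black cap is pushed onto the amber bottle's stud, past the catches and down onto the red seal. I handed the job in at about 10.6 s on the robot's clock, with the cap still gripped and pressed down.

**Last checks:**
- **Push:** it rose to 12 N at the catches and peaked near 77 N at the stop. After easing off it held steady at about 20–25 N downward, with about 6 N sideways.
- **Height:** the tool stopped at 0.1335 m. That is exactly 120 mm above where it gripped the cap on the worktop, so the rim is at the seal.
- **Tilt and grip:** the tool tilts about 0.013 rad, and the fingers are closed on the cap (44 mm opening read against the cap's 46 mm).
- **Camera:** the last scene picture shows the rim sitting on the seal.
- **Bystanders:** the mug, pepper shaker, candle and spoon were never approached or touched, but I took no separate measurement of them at the end.

**What disagreed:**
- The open fingertips looked about 25 mm higher in the scene image than the stated figures predict, so I set the grip height by eye. I estimate the fingers hold the cap about 15 mm above its centre, against the 33 mm limit.
- The two cameras differed by 2–6 mm in absolute positions, so I lined the cap up with the stud by comparing the two within the same picture.
- I had no way to see the stud inside the cap, so how well it is centred rests on those pictures and on the force and height readings.

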